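Open the dial padlock and show it to the code reader

ROBOT

A 6-joint arm with a two-finger parallel gripper is mounted at the origin on the work surface. World frame = base frame: x ahead of the robot, y to its left, z up, the work surface at z = 0. Lengths are in mm, angles in rad, forces in N, time in s.
With the tool pointing down it reaches from about 350 to 875 mm from the base axis. Payload 4.2 kg.
Tool frame: the origin (TCP) lies between the finger pads; the fingertips stand 17 mm ahead of it and the grasp point (between the pads) lies 2 mm behind it; z points along the fingers, y is the line along which they close (so a half turn about z gives the same grasp; the last joint's range is limited). The gripper opens to 85 mm and grips with 20 to 120 N. Pads are 22 mm wide; open, the fingers measure 114 mm over their backs; the gripper's body (76 mm by 85 mm) begins 54 mm behind the grasp point. The pads swing forward as they close: fully open they stand 13 mm farther back than shut.
Start: joints at [1.423, 0.385, 0.008, 0, -1.194, -0.259], TCP at [247.262, 573.987, 248.312] pointing down, gripper open.
Joint ranges: [-3.14, 3.14], [-1.21, 2.06], [-1.07, 1.41], [-3.16, 2.05], [-2.99, -0.16], [-3.1, 3.1]. Speed limits (rad/s): [2.79, 2.79, 3.14, 3.14, 3.14, 3.14].

INTERFACE

Orientations are given as a unit quaternion [x, y, z, w].
In Python, from bench import arm gives the robot as it stands.
- The arm moves only by the shell command python3 jog.py 'ROWS' [OPENING]. ROWS is 1 to 10 rows, one to a line, with the numbers parted by spaces; each row has 6 numbers: dx, dy, dz in mm, then a rotation vector rx, ry, rz in rad; each row is the pose to reach, as a shift and turn from the pose commanded when the command began, along the tool's axes at that moment; what a row does not reach only later rows make up. A row lasts 1/10 s, in which the tool goes at most 50 mm and 0.15 rad, less where a joint would pass 70% of its speed; a pose out of reach is approached as far as the arm can. OPENING is the finger opening in mm, set as the command begins (- or left out keeps the last). The fingers move at their own pace and stop on an object; the grip force is fixed at half the most. Time passes only in rows, so rows that do not move let the fingers close. It prints the time, the measured TCP pose, the force, the opening and the grip force at its end. Input that does not fit is refused with a message, and nothing moves.
- arm.read_state(): the state, without advancing time (a new reading comes with each control period).
- arm.get_image(name): name is "scene" or "top" or "wrist"; returns the picture (480x640x3 uint8, blue, green, red); there is no depth.
- arm.get_calibration(name): a dict with "K" (3x3 intrinsics, pixels), "rvec" (rotation vector, rad) and "tvec" (3), from world to camera coordinates, as OpenCV has them. Camera axes: x right, y down, z forward; pixel columns grow to the right and rows downward; lengths in mm; the calibration is good to about 2 mm. A picture is of the moment at which its call begins: read the wrist's pose just before it. get_calibration takes no time and is no camera call; for the wrist camera it gives the pose at the moment of the call.
- arm.job_done(): hands the job in; it is judged then, once.
The state is a dict: "clock": time; "joints": joint angles; "joint_vel": joint speeds; "joint_efforts": joint torques, N m; "position": TCP position; "ee_rot": TCP orientation; "contact_force": force on the tool from outside, world axes, zero at the start; "wrist_torque": the same for the moment, N m; "gripper_width": finger opening in mm; "grasp_force": force on a finger pad.
Only numpy, scipy, OpenCV 4.12 (cv2) and the standard library are available. Lean on these libraries where they do the work, as an engineer would, in place of code of your own. Each camera call takes 0.05 s, during which the arm holds its last target. There are 200 camera calls.

TASK

Sign the line's dial padlock out: turn its dial clockwise until you feel it click into its one opening notch and the sprung shackle jumps out a little, then pull the shackle fully out to its stop. Take the opened lock out of its cradle and hold it still and level, dial up, about a hand's breadth above the middle of the code reader's glass, and finish while still holding it there. Leave the other things on the bench where they are.

Things in the scene. Friction and masses are not known exactly. Their poses are not given: they have to be found in the camera images.
- lock: dial padlock of plain steel lying on its back in the cradle, 0.39 to 0.57 kg. Body 68 (x) by 56 (y) by 30 mm (z); origin at the centre of its back (underside), z up out of the dial face, shackle out of the -x end. The back carries the code label. Its sides can be gripped across y: the upper 22 mm stand clear of the cradle's rim
- dial (a joint): dial angle (rad), growing clockwise seen from above, 0 to a stop at 3.1; at 0 the finger bar lies along the lock's x axis, its white mark towards the shackle. Friction about 0.03 N m. The notch is at an unknown angle between 0.9 and 2.8, at least 0.4 clockwise of the start; it catches within about 0.1 rad either side of its middle, and the dial then resists being turned on
- dial_centre (a point): point on the dial's axis at half height of its finger bar, 42 mm above the lock's back. The dial is a black disc 46 mm across with a raised bar 36 mm long, 10 mm wide and 16 mm high across its centre; the bar's top is 9 mm above this point, the disc's upper face 7.5 mm below it
- shackle (a joint): how far (m) the shackle is out of the lock: 0 shut (up to 0.002 of play while locked), 0.026 at its stop. At the notch a spring pushes it out by itself to about 0.010; from there it must be pulled with about 3 N. Let go at the stop, it creeps back to about 0.021 and stays there
- shackle_grip (a point): point midway between the straight legs of the U-shaped shackle (round bar 9 mm thick, 45 mm over the outside of the legs), 15 mm above the lock's back, 45 mm above the bench. Shut, it lies 26 mm out from the lock's end face, and the outer edge of the round end 24 mm further out. Moves with the shackle, along the lock's -x when opening
- cradle: fixed grey block, 80 (x) by 68 (y) mm, origin under its centre. The lock lies on its floor 30 mm above the bench, inside a rim 8 mm high and 3.5 mm thick, with 2 mm or less of play all round; same axes as the lock. The shackle overhangs it at -x
- reader_window (a point): centre of the glass (68 by 64 mm) on top of the code reader, a fixed black box 105 by 95 by 34 mm that looks straight up; the point is 35 mm above the bench
- keylock: bystander: small brass key padlock without a dial, 40 mm wide, 20 mm high, lying on the bench
- board: bystander: small green circuit board module, 60 by 38 by 12 mm, lying on the bench
- driver: bystander: screwdriver with a black handle, 190 mm long, 26 mm thick, lying on the bench
- tape: bystander: roll of clear tape, 90 mm across, 24 mm high, lying flat on the bench

How it is judged:
By the outcome, as a careful person would: the job done as asked, in the order asked, and still so for the second after the job is handed in, while the arm keeps its last pose, push and grip.
It also fails if it takes over 72 s, if anything falls off the work surface, if the arm or the gripper's body presses on something with over 40 N, if the wrist force passes 120 N, or if a joint passes its speed limit or range.

## Working session

There is one attempt and no reset: what is moved stays moved. The work goes in short steps, Python scripts to look and compute and a shell command to move; the robot and the scene stay as the last step left them, time stands still between calls to the robot, and variables do not carry over. Pictures are saved under pics/ and viewed, at most 10 in all, crops included, and the job is handed in when it is done.

```bash
ls; mkdir -p pics; python3 - <<'E'
from bench import arm
import cv2,numpy as np
s=arm.read_state();print(s)
for n in("top","scene"):
    c=arm.get_calibration(n);R=cv2.Rodrigues(np.array(c["rvec"]))[0]
    print(n,c["K"],(-R.T@np.array(c["tvec"]).ravel()).round(),R.round(2).tolist())
    cv2.imwrite(f"pics/{n}0.png",arm.get_image(n))
E
```

```text
bench.py
jog.py
pics
{'clock': 0.0, 'joints': array([ 1.42259015e+00,  3.85568659e-01,  6.59776775e-03, -5.27230621e-04,
       -1.19401155e+00, -2.58577100e-01]), 'joint_vel': array([-1.22949917e-03, -5.84154171e-04, -4.47898018e-05,  6.42762925e-04,
       -1.22479600e-03,  3.41585869e-04]), 'joint_efforts': array([ 3.70525795e-04, -3.92290843e+01,  1.88409930e+01,  4.18619335e+00,
       -4.38168659e-03, -2.25877535e-06]), 'position': array([247.05367851, 573.4835846 , 247.19907948]), 'ee_rot': array([ 9.79366863e-01, -2.02087340e-01, -1.84353808e-04,  1.10490968e-03]), 'contact_force': array([-0.24295605, -0.18620739,  0.25562352]), 'wrist_torque': array([ 0.02289052, -0.01043103,  0.04112502]), 'grasp_force': 0.0, 'gripper_width': 85.3739936361679}
top [[532.15687523   0.         314.00879466]
 [  0.         532.15687523 231.77934713]
 [  0.           0.           1.        ]] [ 337.  -16. 1283.] [[-0.02, -1.0, -0.02], [-0.98, 0.02, -0.18], [0.18, 0.01, -0.98]]
scene [[533.18046702   0.         323.79980044]
 [  0.         533.18046702 236.63893973]
 [  0.           0.           1.        ]] [1099. -504.  999.] [[0.66, 0.75, 0.01], [0.6, -0.52, -0.61], [-0.46, 0.41, -0.79]]
```

View pics/top0.png

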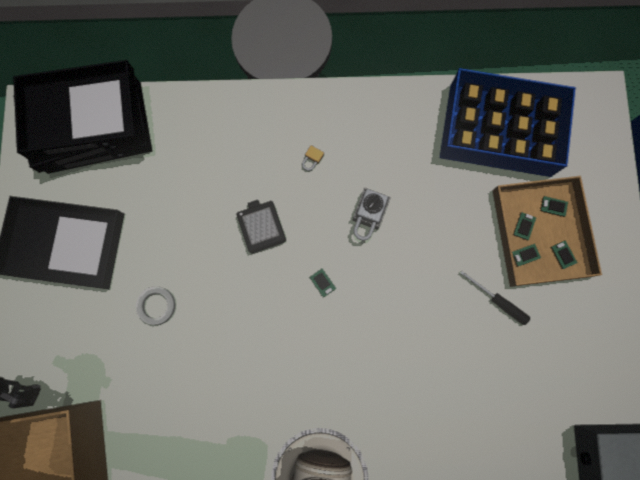

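View pics/scene0.png

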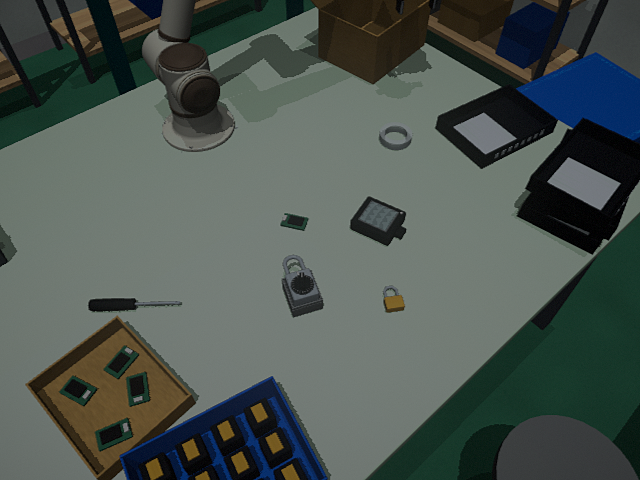

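Top view: the lock's dial is at about (373,203), its shackle end at (359,240), and the reader glass at (262,226). The keylock is at (313,158), the board at (322,283). Next I work out coordinates and how to get above the lock with the wrist camera.

```bash
cat > h.py <<'E'
from bench import arm
import cv2,numpy as np
from scipy.spatial.transform import Rotation as Ro
def ray(n,uv,z,c=None):
    c=c or arm.get_calibration(n);R=cv2.Rodrigues(np.array(c["rvec"]))[0];o=-R.T@np.array(c["tvec"]).ravel()
    d=R.T@np.linalg.inv(c["K"])@np.array([uv[0],uv[1],1.]);return o+d*(z-o[2])/d[2]
def proj(n,p,c=None):
    c=c or arm.get_calibration(n);return cv2.projectPoints(np.array(p,float).reshape(-1,1,3),np.array(c["rvec"]),np.array(c["tvec"]),np.array(c["K"]),None)[0].reshape(-1,2)
def rel(target,yaw=None):
    """shift in tool axes to target from current pose, and yaw of tool y axis (deg)"""
    s=arm.read_state();R=Ro.from_quat(s["ee_rot"]);M=R.as_matrix()
    print("pos",s["position"].round(1),"tool y yaw",np.degrees(np.arctan2(M[1,1],M[0,1])).round(2),"tool x",M[:,0].round(3),"tool z",M[:,2].round(4))
    if target is not None: print("shift in tool axes",(M.T@(np.array(target)-s["position"])).round(1))
E
python3 - <<'E'
from h import *
d=ray("top",(373,203),65);s=ray("top",(359,240),45);r=ray("top",(262,226),35)
print(d,s,r,np.degrees(np.arctan2(*(s-d)[[1,0]])))
c=arm.get_calibration("wrist");R=cv2.Rodrigues(np.array(c["rvec"]))[0];print("cam in world",-R.T@np.array(c["tvec"]).ravel(),R.round(2).tolist(),c["K"])
rel([d[0],d[1],300])
E
python3 jog.py '31 25 0 0 0 0
62 50 0 0 0 0
93 75 0 0 0 0
124 100 0 0 0 0
155 125 0 0 0 0
186 150 0 0 0 0
217 175 0 0 0 0
248 200 0 0 0 0
279 225 0 0 0 0
310 250 0 0 0 0'; python3 jog.py '31 25 5 0 0 0
62 50 10 0 0 0
93 75 15 0 0 0
124 100 20 0 0 0
155 125 25 0 0 0
186 150 30 0 0 0
217 175 35 0 0 0
248 200 40 0 0 0
279 225 45 0 0 0
310 250 48 0 0 0'; python3 jog.py '0 0 0 0 0 0
0 0 0 0 0 0
0 0 0 0 0 0'
python3 - <<'E'
from h import *
rel([622.4,-137.1,200])
c=arm.get_calibration("wrist");cv2.imwrite("pics/w1.png",arm.get_image("wrist"))
import pickle;pickle.dump(c,open("c1.pkl","wb"))
E
```

```text
clock: 1.1
position: [433.3, 220.1, 248.1]
ee_rot: [0.979, -0.202, -0.0, 0.0]
contact_force: [0.2, 0.6, -0.2]
gripper_width: 85.2
grasp_force: 0.0
clock: 2.1
position: [619.0, -132.1, 199.2]
ee_rot: [0.979, -0.202, -0.001, 0.0]
contact_force: [0.1, 1.0, 0.2]
gripper_width: 85.4
grasp_force: 0.0
clock: 2.4
position: [618.3, -129.9, 200.1]
ee_rot: [0.979, -0.202, -0.0, -0.0]
contact_force: [0.1, 0.2, 0.2]
gripper_width: 85.4
grasp_force: 0.0
pos [ 618.3 -129.9  200.1] tool y yaw -113.28 tool x [ 0.919 -0.395 -0.001] tool z [-8.e-04  3.e-04 -1.e+00]
shift in tool axes [6.6 5.  0.1]
```

View pics/w1.png

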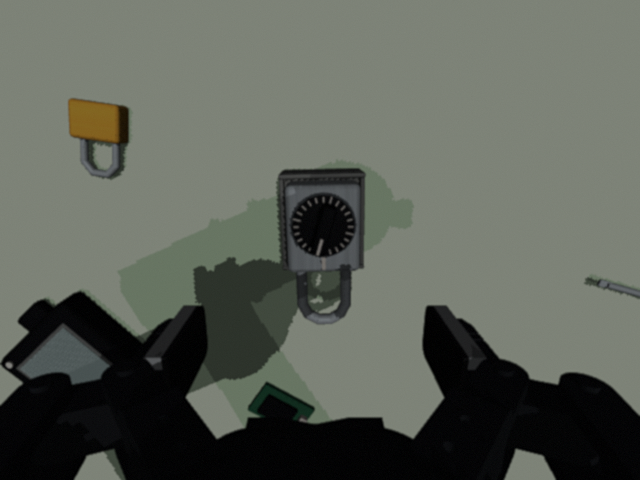

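Wrist view: the lock body spans (285,183)–(364,268), the dial is at (323,224) with its mark near (318,252), and the shackle loop ends at (324,322). I'll measure the details with masks.

```bash
python3 - <<'E'
from h import *
import pickle
c=pickle.load(open("c1.pkl","rb"));im=cv2.imread("pics/w1.png")
cv2.imwrite("pics/w1c.png",cv2.resize(im[160:340,260:400],None,fx=4.2,fy=3.3,interpolation=cv2.INTER_CUBIC)[:600] if 0 else cv2.resize(im[160:340,250:400],None,fx=3.3,fy=3.3,interpolation=cv2.INTER_CUBIC))
# dial: dark blob
g=cv2.cvtColor(im,cv2.COLOR_BGR2GRAY);roi=np.zeros_like(g);roi[175:280,275:375]=1
m=((g<45)*roi).astype(np.uint8)
cn=cv2.findContours(cv2.morphologyEx(m,cv2.MORPH_OPEN,np.ones((3,3))),cv2.RETR_EXTERNAL,cv2.CHAIN_APPROX_NONE)[0]
for k in cn:
    if cv2.contourArea(k)>150: print(cv2.contourArea(k),cv2.minEnclosingCircle(k),cv2.fitEllipse(k))
for uv in [(285,183),(364,183),(364,268),(285,268)]: print(uv,ray("w",uv,60,c))
print(ray("w",(323,224),64.5,c),ray("w",(324,322),45,c))
E
```

```text
2737.0 ((322.5978698730469, 225.12063598632812), 32.61723709106445) ((322.5198669433594, 223.38845825195312), (58.828670501708984, 59.76136016845703), 87.83633422851562)
321.5 ((322.0, 182.5), 33.03417205810547) ((323.01287841796875, 180.6650390625), (6.83582878112793, 73.51228332519531), 88.57353210449219)
(285, 183) [ 663.05202497 -124.9262832    60.        ]
(364, 183) [ 640.57218342 -176.97916892   60.        ]
(364, 268) [ 579.89603236 -153.50224199   60.        ]
(285, 268) [603.96630086 -97.78798876  60.        ]
[ 625.43869855 -138.48873738   64.5       ] [ 541.72181453 -104.39204555   45.        ]
```

View pics/w1c.png

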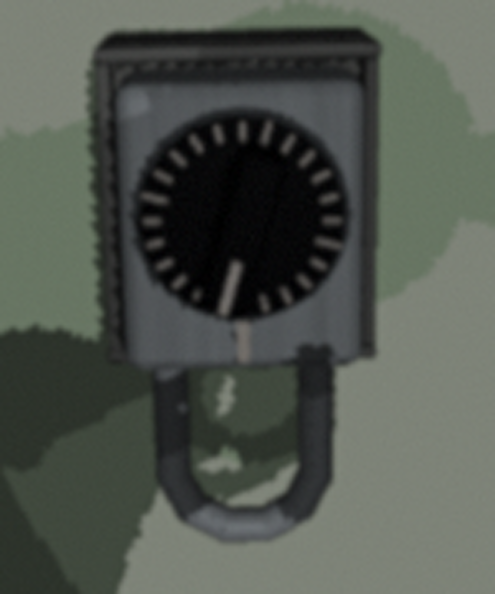

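Enlarged crop: the dial centre is at about (242,213), and the white mark runs from (238,265) to (227,312). That puts the start angle near 0.2 rad, with the lock's x axis within about 1° of tool x. I'll move above the dial, turned 0.2 rad, with the fingers partly closed.

```bash
python3 - <<'E'
from h import *
rel([624,-138,110]);print(arm.read_state()["joints"])
E
python3 jog.py '3 2 20 0 0 0.05
6 4 45 0 0 0.1
8.4 5.2 70 0 0 0.15
8.4 5.2 85 0 0 0.2
8.4 5.2 90 0 0 0.2
8.4 5.2 90 0 0 0.2
8.4 5.2 90 0 0 0.2' 40
python3 - <<'E'
from h import *
rel([624,-138,110]);print(arm.read_state()["joints"])
import pickle
c=arm.get_calibration("wrist");im=arm.get_image("wrist");cv2.imwrite("pics/w2.png",im)
pickle.dump(c,open("c2.pkl","wb"))
s=arm.read_state();M=Ro.from_quat(s["ee_rot"]).as_matrix()
for z in(0,17):print(proj("w",s["position"]+M[:,2]*z,c))
print(proj("w",[624,-138,81],c))
E
```

```text
pos [ 618.4 -129.6  200.4] tool y yaw -113.24 tool x [ 0.919 -0.395 -0.   ] tool z [-2.e-04  2.e-04 -1.e+00]
shift in tool axes [ 8.4  5.5 90.4]
[ 4.90260653e-02  4.31285045e-01 -4.29222667e-02 -1.95330536e-04
 -1.09676857e+00  1.11620465e+00]
clock: 3.15
position: [625.2, -138.1, 111.7]
ee_rot: [0.955, -0.298, 0.001, -0.0]
contact_force: [-1.5, 0.1, -0.3]
gripper_width: 40.1
grasp_force: 0.0
pos [ 625.2 -138.1  111.7] tool y yaw -124.65 tool x [ 0.823 -0.569  0.002] tool z [ 2.2e-03 -3.0e-04 -1.0e+00]
shift in tool axes [-1.   0.6  1.7]
[ 3.50628078e-02  5.27539090e-01 -1.25794919e-01  4.48788008e-04
 -9.15297570e-01  9.30619575e-01]
[[318.09937501 332.55566844]]
[[317.7064078  311.86780461]]
[[318.72664522 300.39989791]]
```

View pics/w2.png

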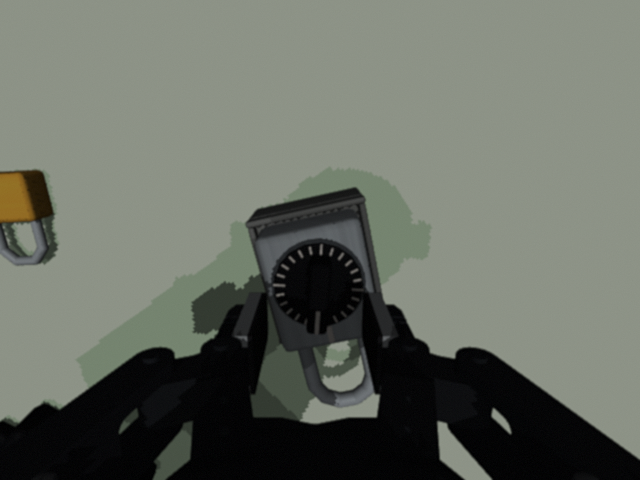

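The dial disc is centred at about (318,287), with its bar upright in the image. The finger edges are at 266 and 366, so the gripper is centred across the bar. I'll refine the disc centre.

```bash
python3 - <<'E'
from h import *
import pickle
c=pickle.load(open("c2.pkl","rb"));im=cv2.imread("pics/w2.png");g=cv2.cvtColor(im,cv2.COLOR_BGR2GRAY)
m=np.zeros_like(g);m[236:340,269:368]=(g[236:340,269:368]<40)
m=cv2.morphologyEx(m,cv2.MORPH_CLOSE,cv2.getStructuringElement(2,(7,7)));m=cv2.morphologyEx(m,cv2.MORPH_OPEN,cv2.getStructuringElement(2,(25,25)))
k=max(cv2.findContours(m,cv2.RETR_EXTERNAL,cv2.CHAIN_APPROX_NONE)[0],key=cv2.contourArea)
e=cv2.fitEllipse(k);print(e,cv2.boundingRect(k))
d=ray("w",e[0],64.5,c);print(d);rel([d[0],d[1],86])
# mark angle
w=np.zeros_like(g);w[300:340,305:335]=(g[300:340,305:335]>80)
ys,xs=np.nonzero(w);print(len(xs),xs.mean(),ys.mean(),[ray("w",(xs.mean(),ys.mean()),81,c)])
E
```

```text
((317.9913635253906, 285.5531311035156), (89.49877166748047, 97.107666015625), 84.61087036132812) (270, 239, 98, 95)
[ 624.44390216 -138.05691868   64.5       ]
pos [ 625.3 -138.2  111.9] tool y yaw -124.68 tool x [ 0.822 -0.569  0.002] tool z [ 2.7e-03 -2.0e-04 -1.0e+00]
shift in tool axes [-0.8  0.4 25.9]
0 nan nan [array([nan, nan, nan])]<stdin>:11: RuntimeWarning: Mean of empty slice.
  ret = ret.dtype.type(ret / rcount)
```

```bash
python3 jog.py '-0.5 0.3 8 0 0 0
-0.8 0.4 16 0 0 0
-0.8 0.4 23 0 0 0
-0.8 0.4 25 0 0 0
-0.8 0.4 25 0 0 0' 40
python3 jog.py '0 0 0 0 0 0
0 0 0 0 0 0
0 0 0 0 0 0
0 0 0 0 0 0
0 0 0 0 0 0' 11.5
python3 -c "
from h import *
rel([624.4,-138.1,86]);s=arm.read_state();print(s['contact_force'],s['wrist_torque'],s['joints'])"
```

```text
clock: 3.7
position: [623.2, -138.6, 84.5]
ee_rot: [0.954, -0.299, -0.001, 0.0]
contact_force: [0.1, -0.3, 0.1]
gripper_width: 40.0
grasp_force: 0.0
clock: 4.2
position: [623.7, -138.7, 85.6]
ee_rot: [0.954, -0.299, 0.0, 0.0]
contact_force: [0.2, -1.1, 0.4]
gripper_width: 11.4
grasp_force: 0.4
pos [ 623.7 -138.7   85.6] tool y yaw -124.77 tool x [ 0.821 -0.57   0.   ] tool z [ 4.e-04 -2.e-04 -1.e+00]
shift in tool axes [ 0.2 -0.9 -0.4]
[ 0.21042738 -1.13555569  0.44862414] [-0.30374526  0.01752958 -0.00849439] [ 3.41235816e-02  5.55721426e-01 -1.52137052e-01  3.13489099e-04
 -8.62535102e-01  9.29667270e-01]
```

```bash
python3 jog.py '0 0 0 0 0 0.08
0 0 0 0 0 0.16
0 0 0 0 0 0.24
0 0 0 0 0 0.32
0 0 0 0 0 0.4
0 0 0 0 0 0.45
0 0 0 0 0 0.5
0 0 0 0 0 0.5'
python3 -c "
from h import *
rel([624.4,-138.1,86]);s=arm.read_state();print(s['contact_force'],s['wrist_torque'])
im=arm.get_image('top');cv2.imwrite('pics/t2.png',cv2.resize(im[150:300,300:450],None,fx=4,fy=4,interpolation=cv2.INTER_CUBIC))"
```

```text
clock: 5.0
position: [623.2, -138.8, 85.4]
ee_rot: [0.851, -0.526, -0.0, 0.0]
contact_force: [-0.2, -1.6, -0.7]
gripper_width: 11.2
grasp_force: 1.1
pos [ 623.2 -138.8   85.4] tool y yaw -153.41 tool x [ 0.448 -0.894 -0.   ] tool z [-8.e-04 -3.e-04 -1.e+00]
shift in tool axes [-0.1 -1.4 -0.6]
[-0.15194113 -1.58189184 -0.67797034] [-0.58025608  0.2836372   0.01815789]
```

View pics/t2.png

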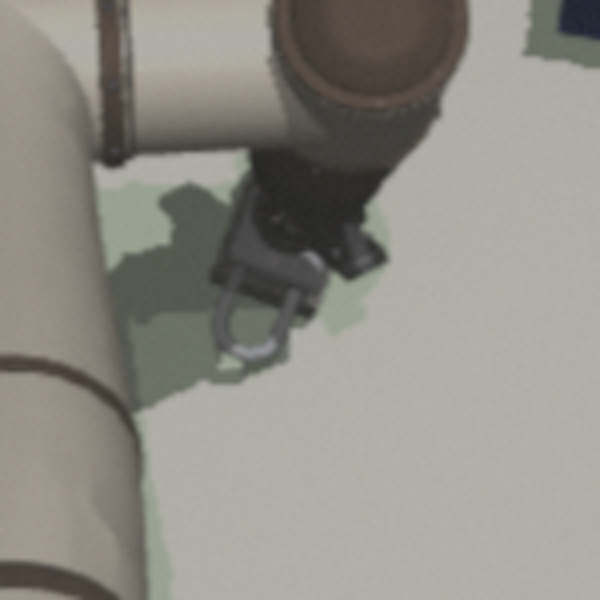

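Top view: the shackle's round end is at crop (245,358), i.e. raw (361,239.5), and it stays visible while I turn. I'll step on, watching the torque about the tool axis and the brightness beyond the shackle end.

```bash
cat > chk.py <<'E'
from h import *
s=arm.read_state();M=Ro.from_quat(s["ee_rot"]).as_matrix();g=cv2.cvtColor(arm.get_image("top"),cv2.COLOR_BGR2GRAY)
u=np.array([-84,34.])/np.hypot(84,34);p0=np.array([624.4,-138.1])
L=[]
for t in range(70,112,2):
    uv=proj("top",[*(p0+u*t),45]);L.append(int(cv2.getRectSubPix(g,(3,3),tuple(map(float,uv[0]))).mean()))
print("yaw",np.degrees(np.arctan2(M[1,1],M[0,1])).round(1),"F",s["contact_force"].round(1),"T",s["wrist_torque"].round(3),"grip",round(s["gripper_width"],1),round(s["grasp_force"],1),"pos",s["position"].round(1),"t",s["clock"]);print(L)
E
python3 chk.py; for i in 1 ; do python3 jog.py '0 0 0 0 0 0.05
0 0 0 0 0 0.1
0 0 0 0 0 0.1' >/dev/null; python3 chk.py; done
```

```text
yaw -153.4 F [-1.1 -1.   1. ] T [-0.611  0.363  0.019] grip 11.9 1.1 pos [ 623.2 -138.8   85.4] t 5.05
[111, 111, 111, 111, 111, 114, 122, 130, 133, 129, 126, 130, 134, 133, 125, 117, 114, 118, 131, 147, 162]
yaw -159.1 F [-2.2 -2.9  1.4] T [-0.698  0.476 -0.009] grip 11.5 1.3 pos [ 623.2 -138.8   85.4] t 5.4
[110, 110, 110, 110, 111, 114, 122, 130, 133, 127, 119, 118, 120, 122, 119, 115, 113, 119, 132, 147, 162]
```

```bash
python3 jog.py '0 0 0 0 0 0.05
0 0 0 0 0 0.1
0 0 0 0 0 0.1' >/dev/null; python3 chk.py; python3 jog.py '0 0 0 0 0 0.05
0 0 0 0 0 0.1
0 0 0 0 0 0.1' >/dev/null; python3 chk.py
```

```text
yaw -164.8 F [-1.8 -2.3  1.3] T [-0.651  0.674  0.024] grip 11.5 1.5 pos [ 623.1 -138.7   85.3] t 5.75
[110, 110, 110, 110, 111, 114, 123, 130, 131, 122, 106, 95, 90, 92, 98, 104, 110, 119, 132, 148, 162]
yaw -170.5 F [-3.  -2.4  2.2] T [-0.684  0.868  0.058] grip 11.6 1.8 pos [ 623.1 -138.6   85.3] t 6.1
[110, 110, 110, 110, 109, 107, 111, 117, 121, 117, 104, 95, 91, 92, 98, 104, 110, 118, 131, 147, 162]
```

```bash
python3 jog.py '0.4 0.8 0 0 0 0.05
0.4 0.8 0 0 0 0.1
0.4 0.8 0 0 0 0.1' >/dev/null; python3 chk.py; python3 jog.py '0 0 0 0 0 0.05
0 0 0 0 0 0.1
0 0 0 0 0 0.1' >/dev/null; python3 chk.py
```

```text
yaw -176.2 F [-2.  -1.1  0.9] T [-0.312  0.602  0.073] grip 11.8 1.3 pos [ 623.  -138.7   85.2] t 6.45
[110, 110, 110, 110, 108, 103, 100, 101, 102, 101, 96, 90, 89, 92, 97, 104, 110, 119, 132, 147, 162]
yaw 178.0 F [-2.6 -1.1  1.3] T [-0.117  0.67   0.049] grip 11.6 1.2 pos [ 622.9 -138.7   85.2] t 6.8
[110, 110, 110, 109, 107, 101, 97, 98, 101, 101, 98, 92, 90, 92, 97, 103, 109, 118, 131, 147, 162]
```

```bash
python3 jog.py '0 0 0 0 0 0.05
0 0 0 0 0 0.1
0 0 0 0 0 0.1' >/dev/null; python3 chk.py; python3 jog.py '0 0 0 0 0 0.05
0 0 0 0 0 0.1
0 0 0 0 0 0.1' >/dev/null; python3 chk.py
```

```text
yaw 172.3 F [-2.3  0.8  1.2] T [0.01  0.679 0.01 ] grip 11.8 1.2 pos [ 622.8 -138.7   85.2] t 7.15
[120, 123, 126, 128, 127, 121, 111, 103, 100, 99, 96, 91, 89, 92, 97, 104, 110, 118, 131, 147, 162]
yaw 166.6 F [-2.1  0.8  1.5] T [0.177 0.805 0.02 ] grip 11.8 1.4 pos [ 622.7 -138.8   85.2] t 7.5
[119, 123, 131, 139, 145, 143, 127, 113, 104, 102, 109, 117, 123, 124, 120, 114, 113, 118, 131, 147, 162]
```

```bash
python3 jog.py '0 0 0 0 0 0.05
0 0 0 0 0 0.1
0 0 0 0 0 0.1' >/dev/null; python3 chk.py; python3 jog.py '0 0 0 0 0 0.05
0 0 0 0 0 0.1
0 0 0 0 0 0.1' >/dev/null; python3 chk.py
```

```text
yaw 160.8 F [-3.7  1.2  1.9] T [0.356 0.911 0.083] grip 11.3 1.6 pos [ 622.7 -138.8   85.2] t 7.85
[111, 119, 129, 139, 146, 148, 141, 135, 130, 125, 123, 123, 125, 126, 121, 116, 114, 119, 132, 147, 162]
yaw 155.1 F [-2.6  1.4  1.2] T [0.387 0.733 0.017] grip 11.3 1.5 pos [ 622.9 -138.8   85.2] t 8.2
[105, 115, 127, 137, 147, 157, 161, 163, 162, 156, 149, 143, 137, 130, 125, 125, 128, 127, 122, 114, 114]
```

```bash
python3 jog.py '0 0 0 0 0 0.05
0 0 0 0 0 0.1
0 0 0 0 0 0.1' >/dev/null; python3 chk.py; python3 jog.py '0 0 0 0 0 0.05
0 0 0 0 0 0.1
0 0 0 0 0 0.1' >/dev/null; python3 chk.py
```

```text
yaw 149.4 F [-2.7  1.   0.5] T [0.323 0.64  0.04 ] grip 11.6 1.2 pos [ 623.1 -138.9   85.3] t 8.55
[99, 110, 124, 135, 146, 157, 158, 160, 159, 153, 147, 142, 138, 132, 127, 125, 126, 124, 119, 112, 113]
yaw 143.7 F [-1.8  1.3  0.5] T [0.302 0.528 0.042] grip 11.5 1.0 pos [ 623.1 -138.9   85.3] t 8.9
[97, 108, 122, 135, 146, 157, 158, 160, 159, 154, 149, 143, 137, 130, 124, 123, 125, 125, 121, 115, 114]
```

The shackle jumped out around tool yaw 155° (the bright peak moved outward and has stayed out). I'll back off slightly, release, lift, turn to line up with the lock and look.

```bash
python3 jog.py '0 0 0 0 0 -0.04
0 0 0 0 0 -0.04' 11.5 >/dev/null; python3 jog.py '0 0 0 0 0 0
0 0 0 0 0 0
0 0 -10 0 0 0
0 0 -30 0 0 0
0 0 -60 0 0 0
0 0 -90 0 0 0
0 0 -110 0 0 0
0 0 -110 0 0 0' 40 >/dev/null; python3 jog.py '0 0 0 0 0 0.15
0 0 0 0 0 0.3
0 0 0 0 0 0.45
0 0 0 0 0 0.6
0 0 0 0 0 0.75
0 0 0 0 0 0.9
0 0 0 0 0 1.05
0 0 0 0 0 1.2
0 0 0 0 0 1.35
0 0 0 0 0 1.36' 85; python3 jog.py '0 0 0 0 0 0
0 0 0 0 0 0'|head -2
python3 - <<'E'
from h import *
import pickle
rel([624,-138,200]);print(arm.read_state()["joints"])
c=arm.get_calibration("wrist");im=arm.get_image("wrist");cv2.imwrite("pics/w3.png",im)
pickle.dump(c,open("c3.pkl","wb"))
p=proj("w",[600,-128,60],c)[0].astype(int);print(p)
x0,y0=max(p[0]-100,0),max(p[1]-90,0)
print(x0,y0);cv2.imwrite("pics/w3c.png",cv2.resize(im[y0:y0+180,x0:x0+200],None,fx=3.3,fy=3.3,interpolation=cv2.INTER_CUBIC))
E
```

```text
clock: 10.95
position: [622.5, -139.0, 194.7]
ee_rot: [0.192, 0.981, -0.0, -0.001]
contact_force: [-0.2, 0.5, 0.1]
gripper_width: 85.0
grasp_force: 0.0
clock: 11.15
position: [622.8, -139.0, 195.1]
pos [ 622.8 -139.   195.1] tool y yaw 68.05 tool x [-0.927  0.374  0.   ] tool z [-4.e-04  1.e-04 -1.e+00]
shift in tool axes [-0.8  1.4 -4.9]
[ 3.34998701e-02  4.45849192e-01 -3.34277971e-02 -7.91322700e-05
 -1.09193746e+00 -1.98742615e+00]
[315 200]
215 110
```

View pics/w3c.png

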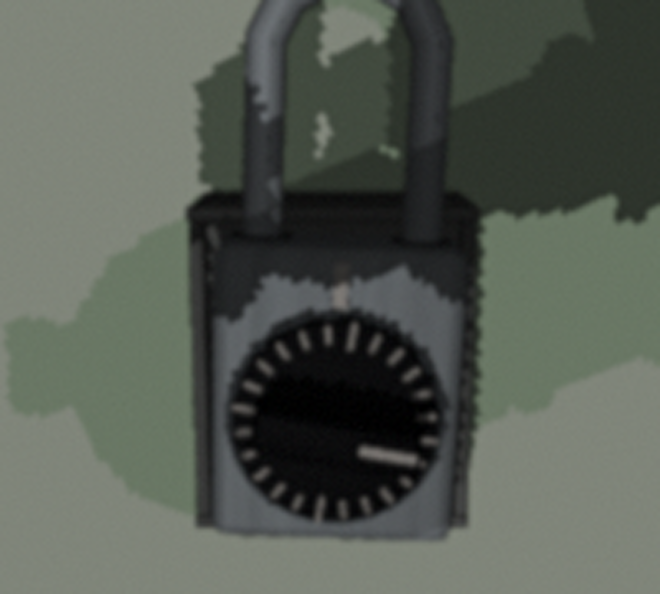

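The crop shows the shackle clearly out. The mark runs from (360,452) to (415,460), about 8° past horizontal, so the dial is at about 1.71 rad, and the lock hasn't shifted. Next I compute the shackle grip point.

```bash
python3 - <<'E'
from h import *
import pickle
c=pickle.load(open("c3.pkl","rb"));f=lambda x,y,z:ray("w",(215+x/3.3,110+y/3.3),z,c)[:2]
a,b=f(265,140,47),f(427,140,47);print("legs mid far",a,b,(a+b)/2)
a2,b2=f(264,220,47),f(424,220,47);print("legs near",(a2+b2)/2)
F=f(340,238,60);print("front",F);D=f(337,415,64.5);print("dial",D)
u=((a+b)/2-D);u/=np.linalg.norm(u);print("lock -x yaw",np.degrees(np.arctan2(u[1],u[0])))
print("front-dial",(F-D)@u)
im=cv2.imread("pics/w3.png");g=cv2.cvtColor(im,cv2.COLOR_BGR2GRAY)
for t in range(84,112,2):
    p=proj("w",[*(D+u*t),45],c)[0];print(t,int(cv2.getRectSubPix(g,(3,3),tuple(map(float,p))).mean()),end=" ")
G=D+u*(((F-D)@u)+36);print("grip",G);rel([*G,43])
E
```

```text
legs mid far [ 563.92500487 -129.27812237] [577.2240918  -96.40132161] [ 570.57454834 -112.83972199]
legs near [ 586.51830867 -119.69380751]
front [ 588.30007831 -121.48784271]
dial [ 623.24401052 -136.26248582]
lock -x yaw 156.02469118051542
front-dial 37.9325641735027
84 127 86 114 88 93 90 78 92 104 94 105 96 75 98 65 100 70 102 82 104 124 106 130 108 129 110 130 grip [ 555.69029972 -106.22051182]
pos [ 622.8 -139.   195.2] tool y yaw 68.02 tool x [-0.927  0.374  0.   ] tool z [-2.e-04  0.e+00 -1.e+00]
shift in tool axes [ 74.5   5.3 152.2]
```

```bash
python3 jog.py '25 1.5 0 0 0 0
50 3 10 0 0 0
74 4.6 30 0 0 0
74 4.6 65 0 0 0
74 4.6 100 0 0 0
74 4.6 125 0 0 0
74 4.6 140 0 0 0
74 4.6 148 0 0 0
74 4.6 152 0 0 0
74 4.6 152 0 0 0' 85; python3 jog.py '0 0 0 0 0 0
0 0 0 0 0 0
0 0 0 0 0 0' 60 |sed -n 2,6p
python3 -c "
from h import *
rel([555.7,-106.2,43]);c=arm.get_calibration('wrist');im=arm.get_image('wrist');cv2.imwrite('pics/w4.png',im)"
```

```text
clock: 12.2
position: [556.3, -107.0, 43.4]
ee_rot: [0.191, 0.982, -0.0, 0.0]
contact_force: [0.6, 0.2, 0.9]
gripper_width: 84.9
grasp_force: 0.0
position: [556.4, -107.0, 44.1]
ee_rot: [0.191, 0.982, 0.0, 0.001]
contact_force: [-0.2, 0.7, 0.3]
gripper_width: 60.1
grasp_force: 0.0
pos [ 556.4 -107.    44.1] tool y yaw 67.93 tool x [-0.927  0.376 -0.001] tool z [ 1.4e-03  1.0e-04 -1.0e+00]
shift in tool axes [1.  0.4 1.1]
```

View pics/w4.png

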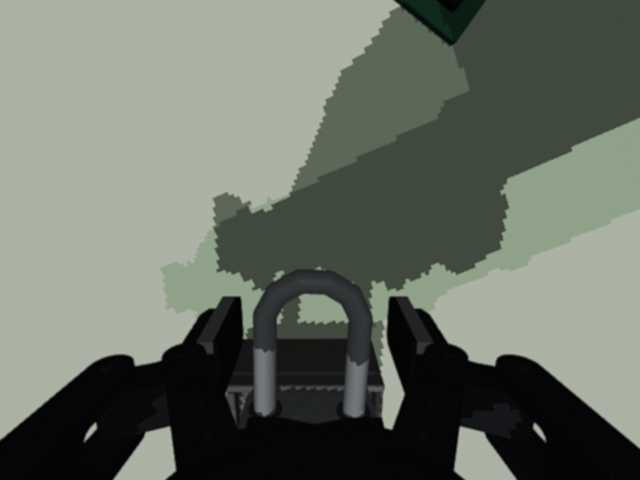

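The shackle spans columns 254–371 (middle 312.5) and the fingers sit at 240/392 (middle 316). I shift about 1.2 mm, close on the legs, then pull.

```bash
python3 jog.py '0 -1.2 0 0 0 0
0 -1.2 0 0 0 0
0 -1.2 0 0 0 0
0 -1.2 0 0 0 0
0 -1.2 0 0 0 0
0 -1.2 0 0 0 0' 38; python3 jog.py '2 0 0 0 0 0
4 0 0 0 0 0
6 0 0 0 0 0
8 0 0 0 0 0
10 0 0 0 0 0
12 0 0 0 0 0
12 0 0 0 0 0'
```

```text
clock: 13.15
position: [555.7, -108.1, 43.7]
ee_rot: [0.191, 0.982, -0.0, 0.0]
contact_force: [-1.7, -0.2, 5.4]
gripper_width: 43.3
grasp_force: 60.2
clock: 13.85
position: [544.6, -103.3, 43.4]
ee_rot: [0.191, 0.982, 0.0, 0.0]
contact_force: [1.4, -0.9, 4.2]
gripper_width: 42.8
grasp_force: 60.1
```

```bash
python3 jog.py '1 0 0 0 0 0
2 0 0 0 0 0
2 0 0 0 0 0' | sed -n '2p;4,6p';  python3 jog.py '1 0 0 0 0 0
2 0 0 0 0 0
2 0 0 0 0 0'| sed -n '2p;4,6p'
```

```text
position: [542.9, -102.6, 43.4]
contact_force: [1.5, 0.3, 3.6]
gripper_width: 43.3
grasp_force: 60.1
position: [541.2, -101.9, 43.4]
contact_force: [2.8, 0.0, 3.0]
gripper_width: 42.9
grasp_force: 60.2
```

```bash
python3 jog.py '1 0 0 0 0 0
2 0 0 0 0 0
2 0 0 0 0 0' | sed -n '2p;4,6p'
```

```text
position: [539.4, -101.3, 43.5]
contact_force: [4.1, -1.1, 2.2]
gripper_width: 42.7
grasp_force: 60.3
```

```bash
python3 jog.py '1 0 0 0 0 0
1 0 0 0 0 0' | sed -n '2p;4p';  python3 jog.py '1 0 0 0 0 0
1 0 0 0 0 0'| sed -n '2p;4p'
```

```text
position: [539.3, -101.3, 43.7]
contact_force: [6.2, -3.2, 1.6]
position: [539.3, -101.2, 43.8]
contact_force: [8.8, -5.1, 0.3]
```

```bash
python3 jog.py '1 0 0 0 0 0
1 0 0 0 0 0' | sed -n '2p;4p'
```

```text
position: [539.3, -101.2, 44.0]
contact_force: [10.4, -7.7, -1.2]
```

The pull now stalls at 539.3 while the force rises to 13 N, so the shackle is at its stop. I release it, lift and take a wrist look at the lock.

```bash
python3 jog.py '-3 0 0 0 0 0
-3 0 0 0 0 0
-3 0 0 0 0 0' | sed -n '2p;4p'; python3 jog.py '0 0 0 0 0 0
0 0 0 0 0 0
0 0 0 0 0 0
0 0 0 0 0 0
0 0 -10 0 0 0
0 0 -40 0 0 0
0 0 -80 0 0 0
-30 0 -120 0 0 0
-60 0 -140 0 0 0
-83 0 -140 0 0 0' 85; python3 jog.py '0 0 0 0 0 0
0 0 0 0 0 0' |head -2
python3 - <<'E'
from h import *
import pickle
rel([622.3,-137,57])
c=arm.get_calibration("wrist");im=arm.get_image("wrist");cv2.imwrite("pics/w5.png",im)
pickle.dump(c,open("c5.pkl","wb"))
cv2.imwrite("pics/w5c.png",cv2.resize(im[60:360,180:460],None,fx=2,fy=2,interpolation=cv2.INTER_CUBIC))
E
```

```text
position: [539.3, -101.4, 43.5]
contact_force: [5.1, -1.2, 3.0]
clock: 16.65
position: [619.0, -133.2, 189.1]
ee_rot: [0.191, 0.982, 0.001, 0.005]
contact_force: [0.3, 0.0, -0.7]
gripper_width: 85.1
grasp_force: 0.0
clock: 16.85
position: [615.1, -132.5, 183.1]
pos [ 615.1 -132.5  183.1] tool y yaw 67.89 tool x [-0.926  0.376  0.002] tool z [-1.4e-03  5.0e-04 -1.0e+00]
shift in tool axes [ -8.5  -1.4 126.1]
```

View pics/w5c.png

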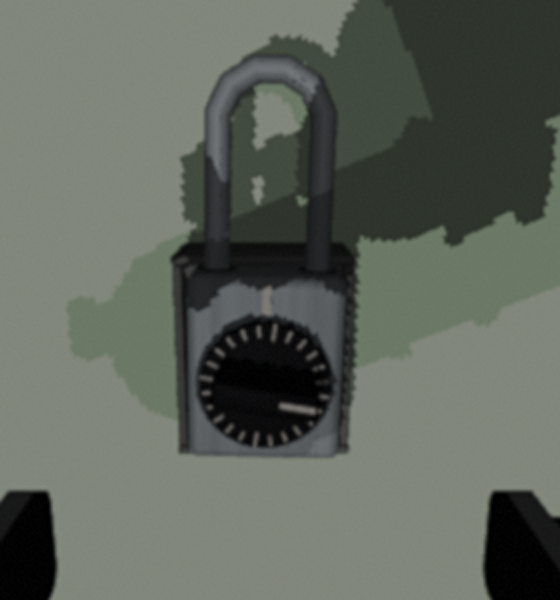

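The crop shows the shackle fully drawn out, with the dial mark still at about 8° past horizontal. The body spans columns 188–345 (middle 266) and the fingers 52/486 (middle 269), so the lock is about 1.2 mm to tool −y. I compute the body grasp.

```bash
python3 - <<'E'
from h import *
import pickle
c=pickle.load(open("c5.pkl","rb"));f=lambda x,y,z:ray("w",(180+x/2,60+y/2),z,c)
D=f(265,383,64.5);print("dial",D,"front",f(267,268,60),"back",f(264,455,60));rel([D[0]-3.7,D[1]+1.5,57])
E
```

```text
dial [ 621.68953724 -135.76851833   64.5       ] front [ 585.38585045 -120.19312565   60.        ] back [ 648.4802061  -147.16727936   60.        ]
pos [ 614.8 -132.4  182.9] tool y yaw 67.91 tool x [-0.927  0.376  0.002] tool z [-1.8e-03  3.0e-04 -1.0e+00]
shift in tool axes [ -3.9  -0.5 125.9]
```

```bash
python3 jog.py '-1 -1 30 0 0 0
-2 -1 60 0 0 0
-2 -1 85 0 0 0
-2 -1 105 0 0 0
-2 -1 116 0 0 0
-2 -1 122 0 0 0
-2 -1 126 0 0 0
-2 -1 126 0 0 0
-2 -1 126 0 0 0' 85; python3 jog.py '0 0 0 0 0 0
0 0 0 0 0 0
0 0 0 0 0 0
0 0 0 0 0 0
0 0 0 0 0 0
0 0 0 0 0 0' 48; python3 -c "
from h import *
print(arm.read_state()['wrist_torque'])"
```

```text
clock: 17.8
position: [617.8, -134.2, 58.3]
ee_rot: [0.191, 0.982, 0.0, 0.001]
contact_force: [0.3, -0.2, 0.1]
gripper_width: 84.9
grasp_force: 0.0
clock: 18.4
position: [617.8, -134.6, 58.4]
ee_rot: [0.191, 0.982, -0.0, 0.001]
contact_force: [-1.9, -1.3, 6.0]
gripper_width: 54.5
grasp_force: 67.3
[-0.44338979  0.35629833  0.00893125]
```

```bash
python3 jog.py '0 0 -2 0 0 0
0 0 -5 0 0 0
0 0 -10 0 0 0
0 0 -16 0 0 0
0 0 -24 0 0 0
0 0 -40 0 0 0
0 0 -60 0 0 0
0 0 -80 0 0 0
0 0 -90 0 0 0
0 0 -95 0 0 0'
python3 - <<'E'
from h import *
print(arm.read_state()['wrist_torque'])
# reader glass: bright quad in top and scene pictures of the start
for n,(x0,y0,x1,y1) in (("top",(232,195,292,258)),("scene",(348,192,410,246))):
    im=cv2.imread(f"pics/{n}0.png");g=cv2.GaussianBlur(cv2.cvtColor(im,cv2.COLOR_BGR2GRAY),(3,3),0)
    m=np.zeros_like(g);m[y0:y1,x0:x1]=(g[y0:y1,x0:x1]>75)
    # glass = light region not connected to bench: flood from roi edge
    k,l,st,ce=cv2.connectedComponentsWithStats(m,connectivity=4)
    for i in range(1,k):
        if st[i,4]>60: print(n,st[i],ce[i].round(1),ray(n,ce[i],35).round(1))
E
```

```text
clock: 19.4
position: [617.4, -133.9, 153.8]
ee_rot: [0.191, 0.982, 0.0, 0.001]
contact_force: [0.2, 0.4, -4.2]
gripper_width: 54.7
grasp_force: 66.4
[ 0.00417551 -0.07307207  0.00968323]
top [ 232  195   60   63 2981] [261.6 225.5] [579.5 127.8  35. ]
scene [ 348  192   62   54 1546] [378.3 215.4] [581.  129.9  35. ]
scene [360 202  37  28 586] [378.  215.5] [580.9 129.   35. ]
```

```bash
python3 - <<'E'
from h import *
im=cv2.imread("pics/top0.png");g=cv2.cvtColor(im,cv2.COLOR_BGR2GRAY)
m=np.zeros_like(g);m[195:258,232:292]=(g[195:258,232:292]>60)
m=cv2.erode(m,np.ones((2,2)))
k,l,st,ce=cv2.connectedComponentsWithStats(m,connectivity=4)
for i in range(1,k):
    if st[i,4]>40: print(st[i],ce[i],ray("top",ce[i],35))
rel([579.8,128.3,153.8])
E
python3 jog.py '4 8 0 0 0 0
10 18 0 0 0 0
20 34 0 0 0 0
32 54 0 0 0 0
44 76 0 0 0 0
56 96 0 0 0 0
66 114 0 0 0 0
76 130 0 0 0 0
84 144 0 0 0 0
90 154 0 0 0 0'
python3 -c "
from h import *
rel([579.8,128.3,153.8])"
```

```text
[ 233  196   59   62 1892] [262.82346723 226.01849894] [578.18963943 124.94378503  35.        ]
[243 208  37  37 902] [260.75498891 226.09645233] [578.09449304 129.90128786  35.        ]
pos [ 617.4 -133.9  153.8] tool y yaw 67.93 tool x [-0.927  0.376 -0.001] tool z [ 1.8e-03  4.0e-04 -1.0e+00]
shift in tool axes [133.4 228.8   0. ]
clock: 20.4
position: [591.0, 44.0, 151.6]
ee_rot: [0.191, 0.982, -0.0, -0.001]
contact_force: [0.9, -0.4, -4.6]
gripper_width: 54.6
grasp_force: 66.3
pos [591.   44.  151.6] tool y yaw 68.0 tool x [-0.927  0.375  0.001] tool z [-1.5e-03 -3.0e-04 -1.0e+00]
shift in tool axes [42.  74.  -2.2]
```

```bash
python3 jog.py '8 14 0 0 0 0
16 28 0 0 0 0
24 42 0 0 0 0
31 54 0 0 0 0
37 64 0 0 0 0
41 71 0 0 0 0
43 75 0 0 0 0
43 75 0 0 0 0
43 75 0 0 0 0
43 75 0 0 0 0' >/dev/null
python3 - <<'E'
from h import *
rel([579.5,129.4,153])
im=arm.get_image("scene");cv2.imwrite("pics/s9.png",cv2.resize(im[120:300,270:480],None,fx=3,fy=3,interpolation=cv2.INTER_CUBIC))
E
```

```text
pos [580.1 127.5 152.3] tool y yaw 67.89 tool x [-0.926  0.376  0.   ] tool z [-1.e-04 -1.e-04 -1.e+00]
shift in tool axes [ 1.3  1.5 -0.7]
```

View pics/s9.png

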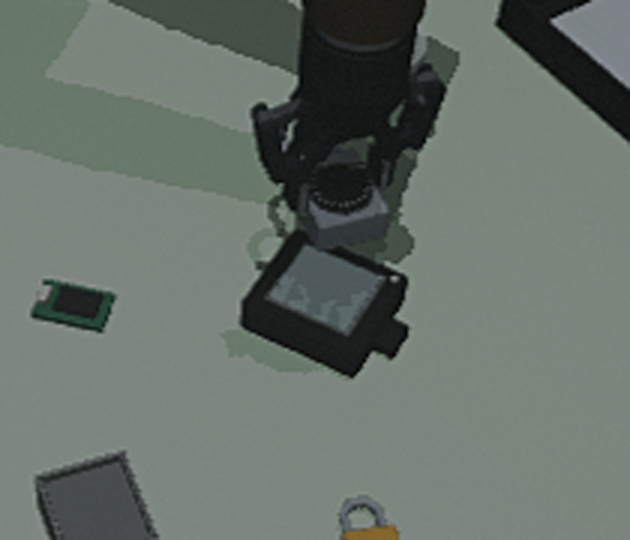

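The picture shows the lock held level above the reader, shackle out, with the dial at crop (342,188). The cradle is empty and the keylock and board are untouched. A final check of the lock's centre, then a fine shift.

```bash
python3 -c "
from h import *
d=ray('scene',(270+342/3,120+188/3),158.5);print(d, 'lock centre est', d[:2]+np.array([-.927,.376])*3)
print(proj('scene',[580,128,158.5]))"
python3 jog.py '1 1.5 0 0 0 0
1 1.5 0 0 0 0
1 1.5 0 0 0 0
1 1.5 0 0 0 0
1 1.5 0 0 0 0
1 1.5 0 0 0 0
1 1.5 0 0 0 0
1 1.5 0 0 0 0'
```

```text
[589.81461375 123.06904591 158.5       ] lock centre est [587.03361375 124.19704591]
[[382.39376888 179.08934882]]
clock: 22.25
position: [579.7, 129.8, 152.3]
ee_rot: [0.191, 0.982, -0.0, -0.0]
contact_force: [-0.0, 0.1, -4.8]
gripper_width: 54.3
grasp_force: 66.3
```

```bash
python3 jog.py '1 0 0 0 0 0
2.5 0 0 0 0 0
2.5 0 0 0 0 0
2.5 0 0 0 0 0
2.5 0 0 0 0 0
2.5 0 0 0 0 0
2.5 0 0 0 0 0
2.5 0 0 0 0 0' && python3 -c "
from bench import arm
print(arm.job_done())"
```

```text
clock: 23.05
position: [577.4, 130.7, 152.3]
ee_rot: [0.191, 0.982, 0.0, 0.0]
contact_force: [0.4, -0.6, -4.7]
gripper_width: 54.3
grasp_force: 66.3
the job is handed in; nothing more can be done
None
```

I handed the job in at 23 s: the dial clicked at about 1.7 rad, the shackle was pulled to its stop, and the lock is held level, dial up, about 90 mm above the reader glass, centred by my estimate to within a few millimetres.

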